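# Find the loose clamp bolt on the skate sharpener

## Robot

A 7-joint arm with a two-finger parallel gripper is mounted at the origin on the work surface. World frame = base frame: x ahead of the robot, y to its left, z up, the work surface at z = 0. Lengths are in m, angles in rad, forces in N, time in s.
With the tool pointing down it reaches from about 0.35 to 0.9 m from the base axis. Payload 8.1 kg.
Tool frame: the origin (TCP) lies on the centre line of the jaws, within the pads' length; the fingertips stand bot.nose_length ahead of it and the grasp point (between the pads) lies 3 mm ahead of it (bot.nose_length is the distance from the TCP to the fingertips, in m); z points along the fingers, y is the line along which they close (so a half turn about z gives the same grasp; the last joint's range is limited). The gripper opens to 92 mm and grips with 3 to 60 N. Pads are 19 mm wide; open, the fingers measure 130 mm over their backs; the gripper's body (75 mm by 190 mm) begins 47 mm behind the grasp point.
Start: joints at [1.004, 0.434, 0.025, 1.573, -0.012, 1.134, -0.075], TCP at [0.28, -0.559, 0.249] pointing down, gripper open.
Joint ranges: [-2.62, 2.62], [-0.44, 2.09], [-1.27, 1.32], [0.08, 2.57], [-1.32, 4.46], [0.12, 2], [-2.74, 2.74]. Speed limits (rad/s): [2.22, 2.22, 3.01, 3.01, 3.14, 3.14, 3.14].

## Interface

Orientations are given as a 3x3 rotation matrix whose columns are the frame's x, y, z axes.
In Python, from bench import bot gives the robot as it stands.
- The arm moves only by the tool step_arm, never from a script. Its arguments are lists of equal length, an entry for each row: "xyz": the shift along the tool's x, y, z in units of 30 mm (1.0 is 30 mm), a list of three; "roll": the turn about the tool's z in degrees; "gripper": the finger opening in mm, from 0 to 91.8. In form: {"xyz": [[dx, dy, dz], ...], "roll": [roll, ...], "gripper": [gripper, ...]}. A call has 1 to 20 rows; each row shifts and turns the commanded pose from where the row before left it, along the tool's axes as they then stand; what a row does not reach is not made up. A row lasts 1/10 s, in which the tool goes at most 50 mm and 8.59 degrees, less where a joint would pass 70% of its speed; a pose out of reach is approached as far as the arm can. A call is refused whole if a number of a shift passes 1 or a number of a turn 8.59, either way. A call with a gripper value outside its range is refused whole. The fingers move at their own pace and stop on an object; "grip_force" is the grip in N (left out, the last holds). Time passes only in rows, so rows that do not move let the fingers close. It gives the time, the measured TCP pose, the force and the opening at its end, in the units of the state.
- bot.get_obs(): the state, without advancing time (a new reading comes with each control period).
- bot.camera(name): name is "side" or "top" or "wrist"; returns the picture (480x640x3 uint8, red, green, blue); there is no depth.
- bot.camera_info(name): a dict with "camera_matrix" (3x3 intrinsics, pixels), "k1" (the pictures are not rectified: a ray, as slopes to the right and down, at radius r is drawn at 1 + k1 r^2 times it, then the intrinsics apply), "xyz" and "attitude" of the camera in the world. Camera axes: x right, y down, z forward; pixel columns grow to the right and rows downward; lengths in m; the calibration is good to about 2 mm. A picture is of the moment at which its call begins: read the wrist's pose just before it. camera_info takes no time and is no camera call; for the wrist camera it gives the pose at the moment of the call.
- bot.finish_job(): hands the job in, once; it reports no verdict.
The state is a dict: "time": time; "joints": joint angles; "joint_vel": joint speeds; "joint_torque": joint torques, N m; "position": TCP position; "tool_rot": TCP orientation; "force": force on the tool from outside, world axes, zero at the start; "moment": the same for the moment, N m; "grip_width": opening from 0.0 (shut) to 1.0 (fully open).
Only numpy, scipy, OpenCV 4.12 (cv2) and the standard library are available. Lean on these libraries where they do the work, as an engineer would, in place of code of your own. Each camera call takes 0.05 s, during which the arm holds its last target. There are 200 camera calls.

## Task

A clamp bolt on the skate sharpener has worked loose and the outer glide plate has crept away: first push that plate back flush against its neighbour so that the gap in the track is closed. Then tap each of the three capped clamp bolts in order, starting with the one nearest the grinding wheel head and working outwards, and find the loose one, which gives under the tap. Lift the cap of the loose bolt by its ball lever until it stands nearly upright and finish while still holding it there with the gripper, ready for the key; leave the other two caps shut, the plate flush, and the other things on the bench undisturbed.

Things in the scene. Friction and masses are not known exactly. Their poses are not given: they have to be found in the camera images.
- machine: Red skate-sharpening machine, fixed. Origin on the bench, below the middle bolt's place along y; x away from the robot, y along the track to the wheel head (red box with lilac wheel, y +187 to +352 mm, x from -28 mm, 231 mm high). The grey clamp rail (x 0 to 105 mm, top z = 46 mm) carries the bolts at x = 55, y = +90, 0, -90 mm
- seam (a point): On the machine: middle of the outer end face of the fixed glide plate, at its top edge (machine x = -51, y = +20, z = 46 mm). The loose plate butts against this face. Both lie in a channel, floor at z = 30 mm, from x = -104 to 0 mm, between a front lip (42 mm high) and the rail; it is open at the outer end, where its floor ends at y = -200 mm
- glide_plate: Loose aluminium glide plate, 96 (x) x 110 (y) x 16 (z) mm, 0.3 to 0.65 kg, lying in the channel with about 4 mm play each side; origin underside centre. A gap of 15 to 40 mm separates it from the fixed plate; flush, its origin is at machine y = -35 mm
- bolt_a: One of three identical-looking clamp bolts 90 mm apart on the grey rail, under hinged round brass grit caps; one, unknown which, has worked loose. Origin: underside centre, on the rail's top, 46 mm above the bench; z up; x runs from the cap's ball to its hinge, square to the rail within 0.25 rad. Tight: does not give. Loose: pressed by 3 N it sinks 5 mm with its cap, and springs back
- bolt_b: One of three identical-looking clamp bolts 90 mm apart on the grey rail, under hinged round brass grit caps; one, unknown which, has worked loose. Origin: underside centre, on the rail's top, 46 mm above the bench; z up; x runs from the cap's ball to its hinge, square to the rail within 0.25 rad. Tight: does not give. Loose: pressed by 3 N it sinks 5 mm with its cap, and springs back
- bolt_c: One of three identical-looking clamp bolts 90 mm apart on the grey rail, under hinged round brass grit caps; one, unknown which, has worked loose. Origin: underside centre, on the rail's top, 46 mm above the bench; z up; x runs from the cap's ball to its hinge, square to the rail within 0.25 rad. Tight: does not give. Loose: pressed by 3 N it sinks 5 mm with its cap, and springs back
- ball_a (a point): Centre of the black ball, 18 mm across, on the end of this cap's 7 mm round lever. Cap shut: at x = -37, y = 0, z = 24 mm in its bolt's frame, 58 mm from the hinge line; 15 mm free below it
- ball_b (a point): Centre of the black ball, 18 mm across, on the end of this cap's 7 mm round lever. Cap shut: at x = -37, y = 0, z = 24 mm in its bolt's frame, 58 mm from the hinge line; 15 mm free below it
- ball_c (a point): Centre of the black ball, 18 mm across, on the end of this cap's 7 mm round lever. Cap shut: at x = -37, y = 0, z = 24 mm in its bolt's frame, 58 mm from the hinge line; 15 mm free below it
- hinge_a (a point): Middle of this cap's hinge line, at x = +21, z = 22 mm in its bolt's frame; the line runs along the bolt's y. The shut cap is 38 mm across, its top at z = 28 mm on the bolt's axis: the place to tap
- hinge_b (a point): Middle of this cap's hinge line, at x = +21, z = 22 mm in its bolt's frame; the line runs along the bolt's y. The shut cap is 38 mm across, its top at z = 28 mm on the bolt's axis: the place to tap
- hinge_c (a point): Middle of this cap's hinge line, at x = +21, z = 22 mm in its bolt's frame; the line runs along the bolt's y. The shut cap is 38 mm across, its top at z = 28 mm on the bolt's axis: the place to tap
- cap_a (a joint): Opening angle of the cap on bolt_a, rad: 0 shut, 1.6 fully open. The ball rises and swings back over the bolt. A light spring (about 1 N at the ball) always pulls it shut, so it stays open only while held. The ball can turn between the fingers as the cap swings
- cap_b (a joint): Opening angle of the cap on bolt_b, rad: 0 shut, 1.6 fully open. The ball rises and swings back over the bolt. A light spring (about 1 N at the ball) always pulls it shut, so it stays open only while held. The ball can turn between the fingers as the cap swings
- cap_c (a joint): Opening angle of the cap on bolt_c, rad: 0 shut, 1.6 fully open. The ball rises and swings back over the bolt. A light spring (about 1 N at the ball) always pulls it shut, so it stays open only while held. The ball can turn between the fingers as the cap swings
- hex_key: black L-shaped hex key, arms 90 and 30 mm, 8 mm thick, lying on the fixed glide plate; origin at the underside, middle of the long arm. Bystander
- stone: honing stone 70 x 22 x 15 mm, grey below and brown above, lying on the clamp rail near its outer end; origin underside centre. Bystander
- tape: roll of yellow-green tape, 90 mm across, 24 mm high; origin underside centre. Bystander
- driver: blue-handled screwdriver lying on the bench. Bystander
- oil: white bottle with a blue cap, 52 mm across, 130 mm high, standing; origin underside centre. Bystander
- spare_wheel: spare lilac grinding wheel lying flat, 120 mm across, 12 mm thick; origin underside centre. Bystander
Things that resemble listed ones, but are neither listed nor needed, are in the scene too. Several things have the shape of the glide_plate; the one meant has the colours described above.

How it is judged:
By the outcome, as a careful person would: the job done as asked, in the order asked, and still so for the second after the job is handed in, while the arm keeps its last pose, push and grip.
It also fails if it takes over 64 s, if anything falls off the work surface, if the arm or the gripper's body presses on something with over 40 N, if the wrist force passes 120 N, or if a joint passes its speed limit or range.

## Working session

There is one attempt and no reset: what is moved stays moved. The work goes in short steps, Python scripts to look and compute and a tool call to move; the robot and the scene stay as the last step left them, time stands still between calls to the robot, and variables do not carry over. Pictures are saved under pics/ and viewed, on a budget of 10 in all, crops included, one or two more only if the job needs it, and the job is handed in when it is done.

Besides the shell and the picture viewer there is one more tool, called after ">>>" by a JSON object that holds its "method" and its "body", one argument or row to a line. step_arm: Moves the arm, as the interface text tells. Its arguments: {"type":"object","properties":{"xyz":{"type":"array","items":{"type":"array","items":{"type":"number"}}},"roll":{"type":"array","items":{"type":"number"}},"gripper":{"type":"array","items":{"type":"number"}},"grip_force":{"type":"number"}},"required":["xyz","roll","gripper"]}

```bash
mkdir -p pics; cat > h.py <<'E'
import numpy as np, cv2
from bench import bot
def shot(n,f):
    im=bot.camera(n); cv2.imwrite('pics/'+f,im[:,:,::-1]); return im
def ray(info,u,v):
    K=np.array(info['camera_matrix'],float);k=info['k1']
    d=np.array([(u-K[0,2])/K[0,0],(v-K[1,2])/K[1,1]]);s=d.copy()
    for _ in range(30): s=d/(1+k*(s@s))
    R=np.array(info['attitude'],float)
    return np.array(info['xyz'],float),R@np.array([s[0],s[1],1])
def onz(info,u,v,z):
    c,r=ray(info,u,v); return c+r*(z-c[2])/r[2]
def proj(info,P):
    K=np.array(info['camera_matrix'],float);R=np.array(info['attitude'],float)
    p=R.T@(np.array(P,float)-np.array(info['xyz']));s=p[:2]/p[2];s=s*(1+info['k1']*(s@s))
    return K[0,0]*s[0]+K[0,2],K[1,1]*s[1]+K[1,2]
E
python3 - <<'E'
from h import *
for n in ['top','side']:
    print(n,bot.camera_info(n)); shot(n,n+'1.png')
o=bot.get_obs();print(o,bot.nose_length)
E
```

```text
top {'camera_matrix': array([[567.13105784,   0.        , 323.38993073],
       [  0.        , 567.13105784, 239.6830933 ],
       [  0.        ,   0.        ,   1.        ]]), 'k1': -0.043045209400069805, 'xyz': array([ 0.39407995, -0.04854433,  1.49761964]), 'attitude': array([[-0.02138651, -0.99636287,  0.08248428],
       [-0.99975838,  0.02089425, -0.00682659],
       [ 0.00507832, -0.08261034, -0.99656898]])}
side {'camera_matrix': array([[492.23529092,   0.        , 318.3165147 ],
       [  0.        , 492.23529092, 239.49701609],
       [  0.        ,   0.        ,   1.        ]]), 'k1': -0.0040180928970007775, 'xyz': array([0.42379156, 0.55918231, 0.86494094]), 'attitude': array([[-0.99377704, -0.08920914,  0.06670031],
       [-0.11136403,  0.78341276, -0.61144297],
       [ 0.00229243, -0.615066  , -0.7884723 ]])}
{'time': 0.1, 'joints': array([ 1.0043892 ,  0.43516794,  0.02498427,  1.57395276, -0.01163123,
        1.13401463, -0.075097  ]), 'joint_vel': array([ 1.26622697e-04, -9.01398459e-04,  2.89913637e-05, -1.61174869e-03,
        1.57910695e-04, -1.03635022e-03, -6.76244652e-04]), 'joint_torque': array([ 3.72321170e-03, -6.69136262e+01,  9.87792425e-01, -3.15143538e+01,
       -6.05920935e-02,  3.73748050e-02,  6.24513723e-05]), 'position': array([ 0.27937576, -0.55862849,  0.24803509]), 'tool_rot': array([[ 8.94395512e-01,  4.47276374e-01, -7.16329174e-04],
       [ 4.47276936e-01, -8.94394713e-01,  1.19980144e-03],
       [-1.04038186e-04, -1.39349455e-03, -9.99999024e-01]]), 'force': array([-0.38151277, -0.42389208,  0.00792081]), 'moment': array([-0.0079916 ,  0.01875798, -0.02322689]), 'grip_width': 0.9978416759016474} 0.022
```

View pics/top1.png

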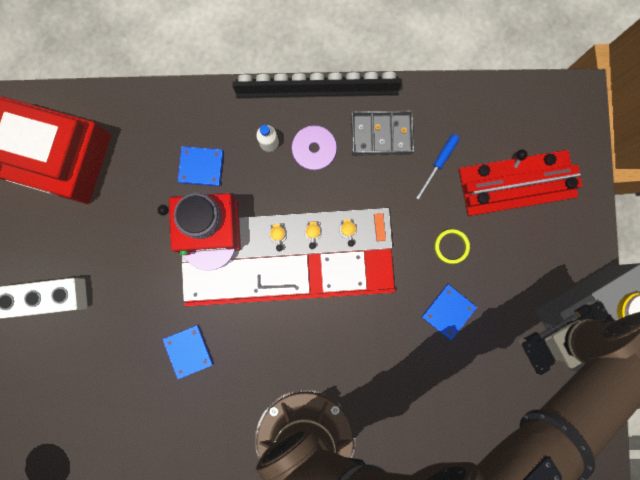

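View pics/side1.png

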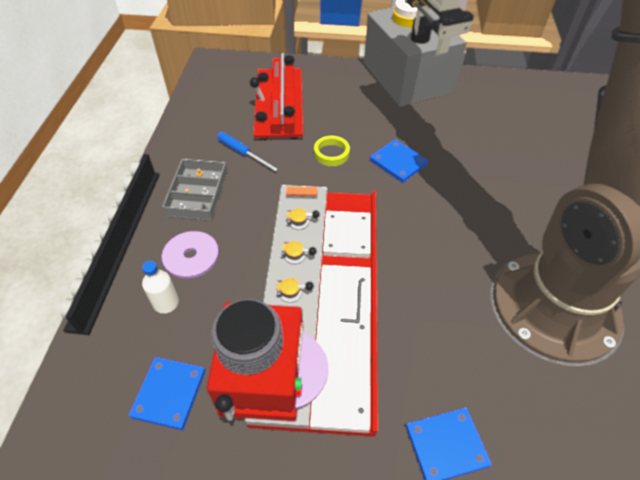

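The loose plate could be confused with three blue plates at (452,311), (188,352) and (201,166), or with the fixed plate at (245,278). The aluminium one in the channel at (343,272) matches the description. The caps are at about (278,233), (313,230) and (348,228). The wheel head is at (203,220), so the nearest cap is the left one.

```bash
python3 - <<'E'
import cv2
a=cv2.imread('pics/top1.png')[200:310,235:405]
cv2.imwrite('pics/c1.png',cv2.resize(a,None,fx=4.7,fy=4.7,interpolation=cv2.INTER_CUBIC))
E
```

```text
(no output)
```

View pics/c1.png

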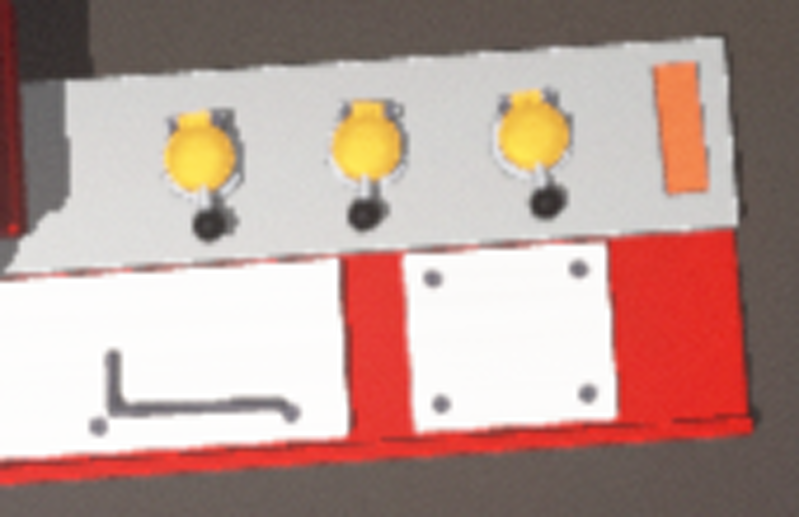

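The crop shows the plate corners, caps with their ball levers below (towards the robot), and a clear gap. The stone lies on the rail at the far right. Next I'll compute positions.

```bash
cat > m.py <<'E'
from h import *
i=bot.camera_info('top')
P=lambda u,v,z:onz(i,u/4.7+235-.4,v/4.7+200-.4,z)
np.set_printoptions(precision=4,suppress=True)
caps=[P(*p,.072) for p in [(200,158),(367,147),(533,137)]]
balls=[P(*p,.070) for p in [(209,225),(364,215),(547,202)]]
pl=[P(*p,.046) for p in [(403,255),(606,243),(617,418),(414,433)]]
fx=[P(*p,.046) for p in [(341,260),(349,437)]]
# rigid fit: caps, fixed corner
M=np.array([[55,90],[55,0],[55,-90],[-3,20],[-99,20]])/1e3
W=np.array([p[:2] for p in caps+fx])
A=M-M.mean(0);B=W-W.mean(0)
th=np.arctan2((A[:,0]*B[:,1]-A[:,1]*B[:,0]).sum(),(A*B).sum())
R=np.array([[np.cos(th),-np.sin(th)],[np.sin(th),np.cos(th)]]);t=W.mean(0)-R@M.mean(0)
if __name__=='__main__':
    print('th',th,'t',t);print('res mm',(W-(M@R.T+t))*1e3)
    for n,a in [('caps',caps),('balls',balls),('plate',pl),('fx',fx)]:
        a=np.array(a)[:,:2];print(n,a.tolist(),'machine',((a-t)@R*1e3).round(1).tolist())
    o=bot.get_obs();w=bot.camera_info('wrist');print(w)
E
python3 m.py
```

```text
th 0.04467000845481286 t [ 0.4798 -0.0344]
res mm [[ 0.2025  0.1103]
 [ 0.2391  0.2236]
 [-0.2409  0.7957]
 [ 0.053  -1.4607]
 [-0.2537  0.3311]]
caps [[0.5308988701785442, 0.058038743814924645], [0.5349545070237368, -0.03175816522783445], [0.5384934164957096, -0.12109634375381202]] machine [[55.2, 90.1], [55.2, 0.2], [54.8, -89.2]]
balls [[0.4948726874250707, 0.05388738133791687], [0.49850817296936606, -0.02939699808119941], [0.5034432939416787, -0.1278454343790464]] machine [[19.0, 87.6], [18.9, 4.2], [19.5, -94.4]]
plate [[0.4779506941942204, -0.0499049027819053], [0.48216371871425634, -0.16082482539158754], [0.38685383204189033, -0.16424002931699333], [0.38113208440487084, -0.05384325112762115]] machine [[-2.5, -15.4], [-3.3, -126.4], [-98.6, -125.5], [-99.4, -15.0]]
fx [[0.4759331751127104, -0.016052406431553416], [0.37972220511689725, -0.018547554413130708]] machine [[-3.0, 18.5], [-99.2, 20.3]]
{'camera_matrix': array([[395.7561,   0.    , 326.5   ],
       [  0.    , 395.7561, 236.1104],
       [  0.    ,   0.    ,   1.    ]]), 'k1': -0.05035592748250204, 'xyz': array([ 0.351 , -0.523 ,  0.3837]), 'attitude': array([[ 0.447 , -0.8546, -0.2641],
       [-0.8945, -0.4276, -0.1305],
       [-0.0014,  0.2946, -0.9556]])}
```

>>> {"method": "step_arm", "body": {
  "xyz": [
    [0,0,0],
    [0,0,0],
    [0,0,0],
    [0,0,0],
    [0,0,0],
    [0,0,0],
    [0,0,0],
    [0,0,0],
    [0,0,0]
  ],
  "roll": [-8.25,-8.25,-8.25,-8.25,-8.25,-8.25,-8.25,-8.25,0],
  "gripper": [0,0,0,0,0,0,0,0,0],
  "grip_force": 20
}}

```text
time: 1.0
position: [0.2792, -0.5589, 0.2483]
tool_rot: [[-0.047, 0.999, -0.0], [0.999, 0.047, 0.001], [0.001, -0.0, -1.0]]
force: [0.0, -0.1, -0.6]
grip_width: 0.264
```

>>> {"method": "step_arm", "body": {
  "xyz": [
    [1,0.48,0],
    [1,0.48,0],
    [1,0.48,0],
    [1,0.48,0],
    [1,0.48,0],
    [1,0.48,0],
    [1,0.48,0],
    [1,0.48,0],
    [1,0.48,0],
    [1,0.48,0],
    [1,0.48,0],
    [1,0.48,0],
    [0,0,0],
    [0,0,0]
  ],
  "roll": [0,0,0,0,0,0,0,0,0,0,0,0,0,0],
  "gripper": [0,0,0,0,0,0,0,0,0,0,0,0,0,0]
}}

```text
time: 2.4
position: [0.4361, -0.1911, 0.2487]
tool_rot: [[-0.043, 0.999, -0.0], [0.999, 0.043, 0.0], [0.0, -0.0, -1.0]]
force: [-0.7, -0.2, 0.3]
grip_width: 0.005
```

```bash
cat >> m.py <<'E'
def where():
    o=bot.get_obs();p=o['position'];m=(p[:2]-t)@R*1e3;T=o['tool_rot']
    print('t',o['time'],'machine xy',m.round(1),'z',(p[2]*1e3).round(1),'tool y deg',np.degrees(np.arctan2(T[1,1],T[0,1])-th).round(2),'tilt',T[:2,2].round(4),'F',np.array(o['force']).round(2),'w',o['grip_width'],'j',np.array(o['joints']).round(2))
E
python3 -c "
from m import *
where();shot('wrist','w1.png')"
```

```text
t 2.4 machine xy [ -50.6 -154.5] z 248.7 tool y deg -0.08 tilt [-0.0002  0.    ] F [-0.71 -0.21  0.27] w 0.004886886712577507 j [ 0.66  0.23 -0.43  1.89  0.11  1.04  0.23]
```

View pics/w1.png

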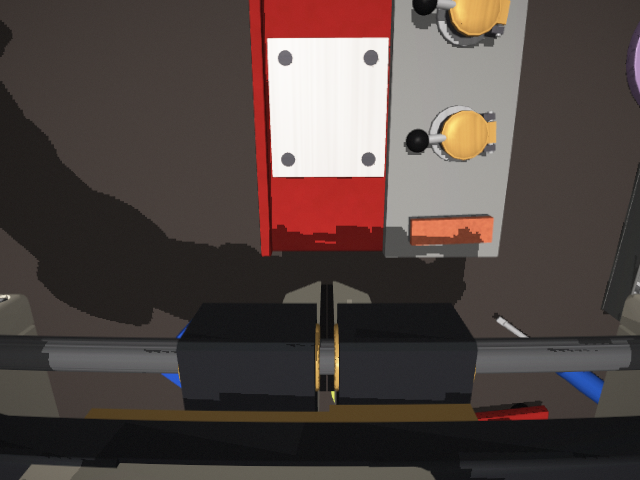

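The wrist view confirms the plate's outer edge at row 177, columns 269–385, centred on the fingers (column 327). Next: lower, then push.

>>> {"method": "step_arm", "body": {
  "xyz": [
    [0,0,0.95],
    [0,0,0.95],
    [0,0,0.95],
    [0,0,0.95],
    [0,0,0.95],
    [0,0,0.95],
    [0,0,0.6],
    [0,0,0],
    [0.25,0,0],
    [0.2,0,0],
    [0.1,0,0],
    [0.1,0,0],
    [0.1,0,0],
    [0.1,0,0],
    [0.1,0,0],
    [0.1,0,0],
    [0,0,0]
  ],
  "roll": [0,0,0,0,0,0,0,0,0,0,0,0,0,0,0,0,0],
  "gripper": [0,0,0,0,0,0,0,0,0,0,0,0,0,0,0,0,0]
}}

```text
time: 4.15
position: [0.4346, -0.1595, 0.0597]
tool_rot: [[-0.045, 0.999, -0.0], [0.999, 0.045, 0.0], [0.0, -0.0, -1.0]]
force: [0.3, -1.0, 0.8]
grip_width: 0.003
```

>>> {"method": "step_arm", "body": {
  "xyz": [
    [0.1,0,0],
    [0.1,0,0],
    [0.1,0,0],
    [0.1,0,0],
    [0.1,0,0],
    [0.1,0,0],
    [0,0,0]
  ],
  "roll": [0,0,0,0,0,0,0],
  "gripper": [0,0,0,0,0,0,0]
}}

```text
time: 4.85
position: [0.4337, -0.1414, 0.0597]
tool_rot: [[-0.046, 0.999, -0.0], [0.999, 0.046, 0.0], [0.0, -0.0, -1.0]]
force: [-0.3, -0.4, 0.3]
grip_width: 0.008
```

```bash
python3 -c "
from m import *
where()"
```

```text
t 4.85 machine xy [ -50.8 -104.8] z 59.7 tool y deg 0.06 tilt [-0.0003  0.0004] F [-0.28 -0.36  0.32] w 0.008216726023256132 j [ 0.47  0.47 -0.35  2.15  0.29  0.57 -0.05]
```

>>> {"method": "step_arm", "body": {
  "xyz": [
    [0.07,0,0],
    [0.07,0,0],
    [0.03,0,0]
  ],
  "roll": [0,0,0],
  "gripper": [0,0,0]
}}

```text
time: 5.15
position: [0.4337, -0.137, 0.0597]
tool_rot: [[-0.045, 0.999, 0.0], [0.999, 0.045, -0.0], [-0.0, 0.0, -1.0]]
force: [-0.4, -4.5, -1.6]
grip_width: 0.004
```

>>> {"method": "step_arm", "body": {
  "xyz": [
    [0.03,0,0],
    [0.03,0,0]
  ],
  "roll": [0,0],
  "gripper": [0,0]
}}

```text
time: 5.35
position: [0.4336, -0.1369, 0.0598]
tool_rot: [[-0.043, 0.999, 0.0], [0.999, 0.043, -0.002], [-0.002, 0.0, -1.0]]
force: [0.2, -9.6, -1.1]
grip_width: 0.002
```

```bash
python3 -c "
from m import *
where()
a=shot('top','t2.png')[200:310,235:405];b=shot('side','s2.png')[170:290,250:400]
cv2.imwrite('pics/c2.png',np.vstack([cv2.resize(a,(600,388)),cv2.resize(b,(600,480))[:210*1+0]])[:,:,::-1])"
```

```text
t 5.35 machine xy [ -50.7 -100.3] z 59.8 tool y deg -0.07 tilt [ 0.0002 -0.0018] F [ 0.18 -9.56 -1.07] w 0.002203453526540397 j [ 0.46  0.46 -0.35  2.15  0.29  0.57 -0.06]
```

The plate is at its stop: position stalled and the force rose to 9.6 N. Next: back off and go above the first bolt.

>>> {"method": "step_arm", "body": {
  "xyz": [
    [-0.1,0,0],
    [-0.4,0,0],
    [0,0,0.0],
    [0,0,-1],
    [0,0,-1],
    [0,0,-1],
    [0.86,0.44,0],
    [0.86,0.44,0],
    [0.86,0.44,0],
    [0.86,0.44,0],
    [0.86,0.44,0],
    [0.86,0.44,0],
    [0.86,0.44,0],
    [0.86,0.44,0],
    [0,0,0],
    [0,0,0]
  ],
  "roll": [0,0,0,0,0,0,0,0,0,0,0,0,0,0,0,0],
  "gripper": [0,0,0,0,0,0,0,0,0,0,0,0,0,0,0,0]
}}

```text
time: 7.05
position: [0.5302, 0.0612, 0.1494]
tool_rot: [[-0.046, 0.999, -0.001], [0.999, 0.046, 0.0], [0.0, -0.001, -1.0]]
force: [-1.3, -0.5, 0.6]
grip_width: 0.008
```

```bash
python3 -c "
from m import *
where()
a=shot('top','t3.png')[200:310,235:405]
w=shot('wrist','w3.png')
cv2.imwrite('pics/c3.png',np.vstack([cv2.resize(a,(510,330),interpolation=2),cv2.resize(w,(510,270)[:2] if 0 else (360,270)).repeat(1,1) if 0 else cv2.resize(w[:340],(510,270))])[:,:,::-1])"
```

```text
t 7.05 machine xy [54.6 93.3] z 149.4 tool y deg 0.09 tilt [-0.0008  0.0002] F [-1.29 -0.55  0.58] w 0.008250497460127033 j [ 0.12  0.44 -0.45  1.89  0.24  0.87 -0.4 ]
```

View pics/c3.png

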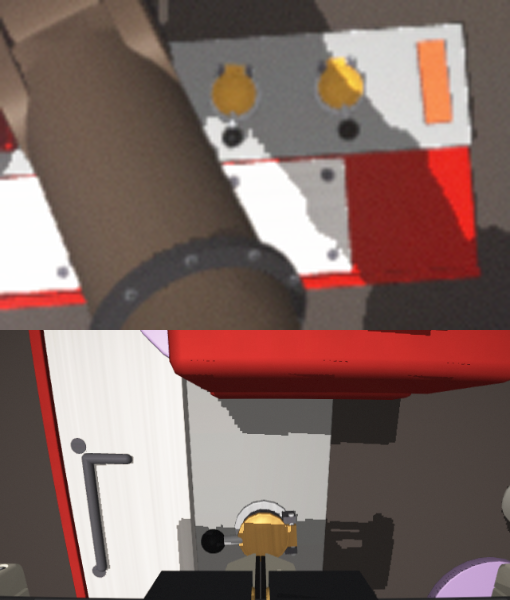

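The plate now meets the fixed plate. The wrist view shows the first cap under the fingers at lower-image (262,530), and the hex key is in place. Next: tap.

>>> {"method": "step_arm", "body": {
  "xyz": [
    [-0.08,0,0.5],
    [-0.08,0,0.5],
    [0,0,0.5],
    [0,0,0.1],
    [0,0,0.06],
    [0,0,0],
    [0,0,0]
  ],
  "roll": [0,0,0,0,0,0,0],
  "gripper": [0,0,0,0,0,0,0]
}}

```text
time: 7.85
position: [0.531, 0.0558, 0.1006]
tool_rot: [[-0.045, 0.999, 0.001], [0.999, 0.045, 0.0], [0.0, 0.001, -1.0]]
force: [0.3, -0.3, -0.1]
grip_width: 0.005
```

>>> {"method": "step_arm", "body": {
  "xyz": [
    [0,0,0.07],
    [0,0,0.07]
  ],
  "roll": [0,0],
  "gripper": [0,0]
}}

```text
time: 8.05
position: [0.5309, 0.0559, 0.096]
tool_rot: [[-0.045, 0.999, 0.001], [0.999, 0.045, 0.0], [-0.0, 0.001, -1.0]]
force: [-0.2, 0.7, 0.9]
grip_width: 0.008
```

>>> {"method": "step_arm", "body": {
  "xyz": [
    [0,0,0.04],
    [0,0,0.04]
  ],
  "roll": [0,0],
  "gripper": [0,0]
}}

```text
time: 8.25
position: [0.5309, 0.0559, 0.0934]
tool_rot: [[-0.045, 0.999, 0.0], [0.999, 0.045, 0.0], [-0.0, 0.0, -1.0]]
force: [-0.3, -0.3, 1.3]
grip_width: 0.006
```

>>> {"method": "step_arm", "body": {
  "xyz": [
    [0,0,0.04],
    [0,0,0.03]
  ],
  "roll": [0,0],
  "gripper": [0,0]
}}

```text
time: 8.45
position: [0.5309, 0.0559, 0.0913]
tool_rot: [[-0.045, 0.999, 0.0], [0.999, 0.045, 0.0], [0.0, 0.0, -1.0]]
force: [1.4, -0.5, 3.7]
grip_width: 0.006
```

>>> {"method": "step_arm", "body": {
  "xyz": [
    [0,0,0.04],
    [0,0,0.03]
  ],
  "roll": [0,0],
  "gripper": [0,0]
}}

```text
time: 8.65
position: [0.5309, 0.0559, 0.09]
tool_rot: [[-0.045, 0.999, 0.001], [0.999, 0.045, -0.0], [-0.0, 0.001, -1.0]]
force: [-5.5, -1.4, 20.6]
grip_width: 0.004
```

It gave about 5 mm at around 3 N, then hit the bottom, so it is likely loose. I'll tap the other two to compare.

>>> {"method": "step_arm", "body": {
  "xyz": [
    [0,0,-0.3],
    [0,0,-0.7],
    [-0.75,0,-0.3],
    [-0.75,0,0],
    [-0.75,0,0],
    [-0.7,0,0],
    [0,0,0.4],
    [0,0,0.4],
    [0,0,0.2],
    [0,0,0.05],
    [0,0,0]
  ],
  "roll": [0,0,0,0,0,0,0,0,0,0,0],
  "gripper": [0,0,0,0,0,0,0,0,0,0,0]
}}

```text
time: 9.75
position: [0.5337, -0.0314, 0.0962]
tool_rot: [[-0.047, 0.999, -0.002], [0.999, 0.047, 0.0], [0.0, -0.002, -1.0]]
force: [-2.0, -0.5, 3.3]
grip_width: 0.002
```

>>> {"method": "step_arm", "body": {
  "xyz": [
    [0,0,0.04],
    [0,0,0.03]
  ],
  "roll": [0,0],
  "gripper": [0,0]
}}

```text
time: 9.95
position: [0.5338, -0.0314, 0.0951]
tool_rot: [[-0.046, 0.999, -0.002], [0.999, 0.046, -0.0], [-0.0, -0.002, -1.0]]
force: [-9.3, -0.1, 22.6]
grip_width: 0.006
```

The second bolt is tight: 22.6 N at z 95 mm. Now the third.

>>> {"method": "step_arm", "body": {
  "xyz": [
    [0,0,-0.3],
    [0,0,-0.7],
    [-0.75,0,0],
    [-0.75,0,0],
    [-0.75,0,0],
    [-0.75,0,0],
    [0,0,0.4],
    [0,0,0.4],
    [0,0,0.1],
    [0,0,0.05],
    [0,0,0]
  ],
  "roll": [0,0,0,0,0,0,0,0,0,0,0],
  "gripper": [0,0,0,0,0,0,0,0,0,0,0]
}}

```text
time: 11.05
position: [0.5377, -0.121, 0.096]
tool_rot: [[-0.047, 0.999, -0.002], [0.999, 0.047, 0.0], [0.0, -0.002, -1.0]]
force: [-4.4, -0.1, 8.2]
grip_width: 0.004
```

>>> {"method": "step_arm", "body": {
  "xyz": [
    [0,0,0.04],
    [0,0,0.03]
  ],
  "roll": [0,0],
  "gripper": [0,0]
}}

```text
time: 11.25
position: [0.5376, -0.121, 0.0949]
tool_rot: [[-0.047, 0.999, -0.002], [0.999, 0.047, -0.0], [-0.0, -0.002, -1.0]]
force: [-11.3, -0.0, 26.3]
grip_width: 0.007
```

The third bolt is also tight (26 N at z 95 mm), so the first bolt at machine y=+90 is the loose one. The ball has to be gripped closing along y. The gripper body's half-length of 95 mm then clears the wheel head at 187 mm only barely, so I'll keep the tool exactly square to the machine.

>>> {"method": "step_arm", "body": {
  "xyz": [
    [0,0,-0.4],
    [0,0,-0.9],
    [0,0,-1],
    [0,0,-1],
    [0,0,0],
    [0,0,0],
    [0,0,0],
    [0,0,0],
    [0,0,0],
    [0,0,0],
    [0,0,0],
    [0,0,0],
    [0,0,0],
    [0,0,0],
    [0,0,0]
  ],
  "roll": [0,0,0,0,8.2,8.2,8.2,8.2,8.2,8.2,8.2,8.2,8.2,8.2,8],
  "gripper": [0,0,0,40,40,40,40,40,40,40,40,40,40,40,40]
}}

```text
time: 12.75
position: [0.5388, -0.121, 0.193]
tool_rot: [[0.999, 0.041, -0.0], [0.041, -0.999, 0.001], [-0.0, -0.001, -1.0]]
force: [-0.1, 0.3, 0.7]
grip_width: 0.439
```

>>> {"method": "step_arm", "body": {
  "xyz": [
    [-0.2,-0.9,0],
    [-0.2,-0.9,0],
    [-0.2,-0.9,0],
    [-0.2,-0.9,0],
    [-0.2,-0.9,0],
    [-0.2,-0.9,0],
    [0,0,0],
    [0,0,0]
  ],
  "roll": [0,0,0,0,0,0,0,0],
  "gripper": [40,40,40,40,40,40,40,40]
}}

```text
time: 13.55
position: [0.4952, 0.0392, 0.193]
tool_rot: [[0.999, 0.048, 0.0], [0.048, -0.999, 0.0], [0.0, -0.0, -1.0]]
force: [-0.4, -1.5, 0.3]
grip_width: 0.439
```

```bash
python3 -c "
from m import *
where()
i=bot.camera_info('wrist')
w=shot('wrist','w4.png')
for b in [(19,87.6),(19,4.2)]: print(proj(i,np.r_[R@(np.array(b)/1e3)+t,.070]))
shot('side','s4.png')"
```

```text
t 13.55 machine xy [18.7 72.8] z 193.0 tool y deg -89.81 tilt [0.0001 0.0002] F [-0.38 -1.45  0.29] w 0.4391671189183375 j [-0.06  0.3  -0.15  1.94  0.06  0.91 -1.77]
(np.float64(305.1062046507113), np.float64(235.9454918369386))
(np.float64(426.673684275657), np.float64(236.33351894138738))
```

View pics/w4.png

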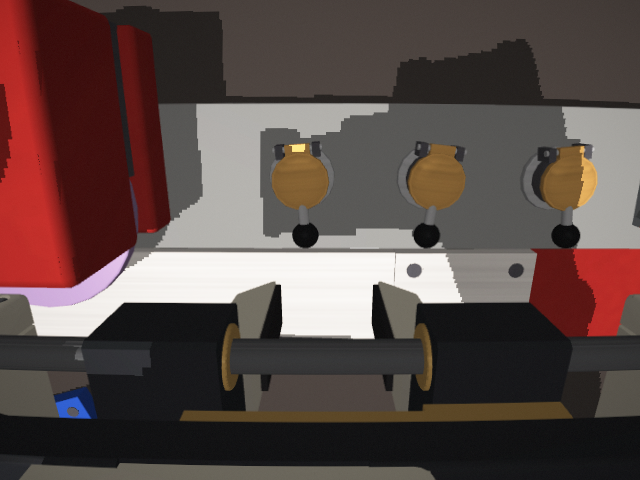

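The ball is at (305,236), exactly as predicted, and the seam is closed (thin line at column 395). Next: lower over the ball and grip.

>>> {"method": "step_arm", "body": {
  "xyz": [
    [0.01,-0.24,0],
    [0,-0.24,0],
    [0,0,0.8],
    [0,0,0.8],
    [0,0,0.8],
    [0,0,0.7],
    [0,0,0.4],
    [0,0,0.27],
    [0,0,0]
  ],
  "roll": [0,0,0,0,0,0,0,0,0],
  "gripper": [40,40,40,40,40,40,40,40,40]
}}

```text
time: 14.55
position: [0.4948, 0.0523, 0.0793]
tool_rot: [[0.999, 0.045, -0.001], [0.045, -0.999, -0.0], [-0.001, 0.0, -1.0]]
force: [-0.8, -0.6, 0.9]
grip_width: 0.434
```

>>> {"method": "step_arm", "body": {
  "xyz": [
    [0,0,0],
    [0,0,0],
    [0,0,0],
    [0,0,0],
    [0,0,0],
    [0,0,0]
  ],
  "roll": [0,0,0,0,0,0],
  "gripper": [10,10,10,10,10,10],
  "grip_force": 12
}}

```text
time: 15.15
position: [0.4955, 0.0533, 0.0802]
tool_rot: [[0.999, 0.046, 0.001], [0.046, -0.999, 0.001], [0.001, -0.001, -1.0]]
force: [-0.4, 5.7, 0.9]
grip_width: 0.185
```

```bash
python3 -c "
from m import *
where()"
```

```text
t 15.15 machine xy [19.6 86.9] z 80.2 tool y deg -89.94 tilt [0.0011 0.0012] F [-0.42  5.67  0.86] w 0.18461181389562353 j [-0.1   0.46 -0.14  2.05  0.1   0.64 -1.84]
```

>>> {"method": "step_arm", "body": {
  "xyz": [
    [0.016,0,-0.193],
    [0.035,0,-0.19],
    [0.054,0,-0.185],
    [0.072,0,-0.179],
    [0.09,-0.01,-0.171],
    [0.107,-0.01,-0.161],
    [0.122,-0.01,-0.15],
    [0,0,0]
  ],
  "roll": [0,0,0,0,0,0,0,0],
  "gripper": [10,10,10,10,10,10,10,10]
}}

```text
time: 15.95
position: [0.5099, 0.0549, 0.1172]
tool_rot: [[0.999, 0.046, -0.0], [0.046, -0.999, 0.001], [-0.0, -0.001, -1.0]]
force: [-1.8, 5.4, -0.1]
grip_width: 0.182
```

```bash
python3 -c "
from m import *
where();shot('side','s5.png');w=shot('wrist','w5.png')"
```

```text
t 15.95 machine xy [34.1 87.9] z 117.2 tool y deg -89.94 tilt [-0.0001  0.001 ] F [-1.8   5.4  -0.12] w 0.18202253325211837 j [-0.1   0.42 -0.15  1.99  0.09  0.74 -1.82]
```

View pics/w5.png

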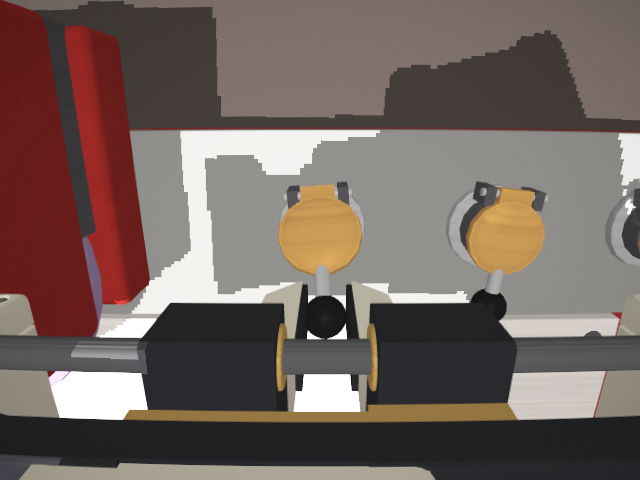

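The ball is held between the pads at (325,316) and the cap is rising, partly open. Continue the arc.

>>> {"method": "step_arm", "body": {
  "xyz": [
    [0.136,-0.01,-0.137],
    [0.149,-0.01,-0.123],
    [0.161,-0.01,-0.107],
    [0.171,-0.01,-0.09],
    [0.179,-0.01,-0.073],
    [0.185,-0.01,-0.055],
    [0.19,-0.01,-0.036],
    [0,0,0],
    [0,0,0]
  ],
  "roll": [0,0,0,0,0,0,0,0,0],
  "gripper": [10,10,10,10,10,10,10,10,10]
}}

```text
time: 16.95
position: [0.5444, 0.0587, 0.1353]
tool_rot: [[0.999, 0.046, -0.001], [0.046, -0.999, 0.001], [-0.001, -0.001, -1.0]]
force: [-2.2, 5.9, 0.7]
grip_width: 0.181
```

```bash
python3 -c "
from m import *
where()
a=shot('side','s6.png')[150:400,180:400];w=shot('wrist','w6.png')
cv2.imwrite('pics/c6.png',np.hstack([cv2.resize(a,(396,450)),cv2.resize(w,(400,450))])[:,:,::-1])"
```

```text
t 16.95 machine xy [68.7 90.2] z 135.3 tool y deg -89.93 tilt [-0.0009  0.0012] F [-2.16  5.95  0.68] w 0.18084087658127002 j [-0.1   0.44 -0.15  1.89  0.08  0.82 -1.81]
```

View pics/c6.png

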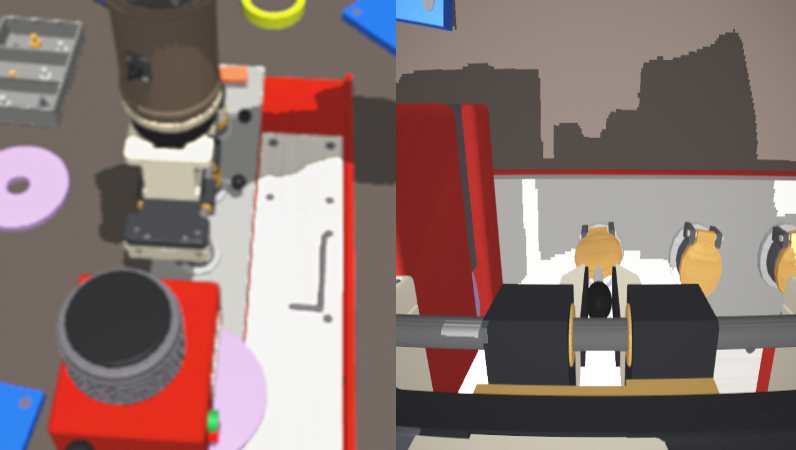

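The cap stands at about 79°, held, and the seam is closed. A small further move brings it nearer upright, then I hold.

>>> {"method": "step_arm", "body": {
  "xyz": [
    [0.08,0,-0.01],
    [0.08,0,-0.008],
    [0,0,0],
    [0,0,0],
    [0,0,0],
    [0,0,0]
  ],
  "roll": [0,0,0,0,0,0],
  "gripper": [10,10,10,10,10,10]
}}

```text
time: 17.65
position: [0.549, 0.0591, 0.1359]
tool_rot: [[0.999, 0.046, -0.001], [0.046, -0.999, 0.001], [-0.001, -0.001, -1.0]]
force: [-1.8, 6.3, 0.4]
grip_width: 0.182
```

```bash
python3 -c "
from m import *
where()
w=shot('wrist','w7.png')
a=bot.camera('top')[200:310,225:405]
cv2.imwrite('pics/c7.png',np.vstack([cv2.resize(a,(500,305),interpolation=2),cv2.resize(w[180:340,120:520],(500,200))])[:,:,::-1])"
```

```text
t 17.65 machine xy [73.3 90.4] z 135.9 tool y deg -89.92 tilt [-0.0011  0.0014] F [-1.78  6.34  0.37] w 0.182059966581253 j [-0.09  0.45 -0.15  1.87  0.08  0.83 -1.81]
```

View pics/c7.png

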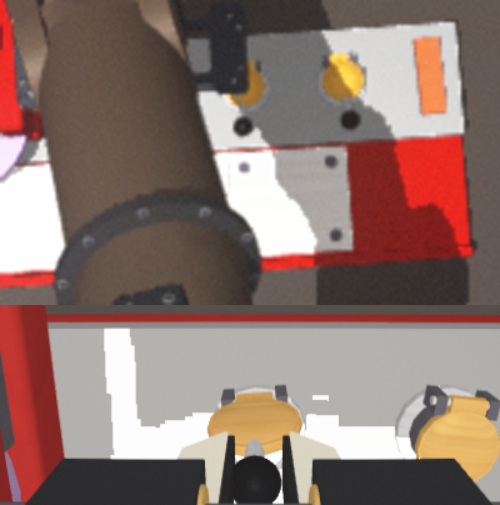

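The cap is nearly upright with its ball gripped at (255,478), the other two caps are shut, and the plate and stone are in place. I'm handing in.

```bash
python3 -c "
from bench import bot
print(bot.finish_job())"
```

```text
the job is handed in; nothing more can be done
None
```

The plate is back flush, the loose bolt is found, and I handed the job in with its cap held nearly upright. The robot clock read about 17.7 s of the 64 s allowed.

- **Plate:** I pushed it along the channel until it stopped, with the force rising to 9.6 N and no more movement. The wrist picture before the grip showed only a thin seam line. In the last top picture the arm hid the seam itself, but the plate's outer end stood where a flush plate should.
- **Taps:** I worked from the wheel head outwards. The first bolt (machine y = +90 mm) sank about 5 mm at 3–4 N before it stopped hard. The middle and outer bolts did not give (23 N and 26 N), so the first is the loose one.
- **Cap:** I gripped its ball with 12 N and swung it to about 1.46 rad (84°). That angle comes from the gripper's position, not from a direct reading.
- **Last checks:** The fingers were still closed on the ball, the other two caps were shut, and the stone was in place. The hex key was last seen in place one picture earlier. I did not check the tape, screwdriver, oil bottle or spare wheel again at the end, but the arm never went near them.

**Small side force:** A steady 6 N showed sideways on the tool from the moment I gripped the ball. It was probably from gripping the ball slightly off centre. The gripper body also passes very close to the wheel head there, so I can't rule out a light touch.

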